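# Turn the inspection carousel until the jar faces the pointer

## Robot

A 6-joint arm with a two-finger parallel gripper is mounted at the origin on the work surface. World frame = base frame: x ahead of the robot, y to its left, z up, the work surface at z = 0. Lengths are in m, angles in degrees, forces in N, time in s.
With the tool pointing down it reaches from about 0.35 to 0.85 m from the base axis. Payload 8.1 kg.
Tool frame: the origin (TCP) lies midway between the tips of the shut fingers; the grasp point (between the pads) lies 19 mm behind it (env.grip_point_offset is the distance from the TCP to the grasp point, in m); x points along the fingers, y is the direction in which the jaws open and shut, and the axes are right-handed (so a half turn about x gives the same grasp; the last joint's range is limited). The gripper opens to 93 mm and grips with 3 to 60 N. Pads are 15 mm wide; open, the fingers measure 128 mm over their backs; the gripper's body (75 mm by 188 mm) begins 65 mm behind the grasp point.
Start: joints at [68.732, 7.471, 85.268, -0, 87.261, -4.893], TCP at [0.169, 0.576, 0.219] pointing down, gripper open.
Joint ranges: [-169.43, 169.43], [-51.17, 129.36], [1.28, 143.12], [-76.62, 256.62], [0, 156.53], [-152.29, 152.29]. Speed limits (degrees/s): [136.94, 136.94, 159.86, 180, 180, 180].

## Interface

Orientations are given as a 3x3 rotation matrix whose columns are the frame's x, y, z axes.
In Python, from rig import read_state, cams, job, env gives the robot as it stands.
- The arm moves only by the tool drive_tool, never from a script. Its argument "rows" is one flat list of numbers, 7 for each row, row after row: the shift along the world's x, y, z in m, then the turn, a rotation vector about the world's x, y, z in rad, then the closure, from -1 (fully open) to 1 (shut). A call has 1 to 10 rows; each row shifts and turns the commanded pose from where the row before left it; what a row does not reach is not made up. A row lasts 1/12 s, in which the tool goes at most 41.7 mm and 7.16 degrees, less where a joint would pass 70% of its speed; a pose out of reach is approached as far as the arm can. A call with a gripper value outside its range is refused whole. The fingers move at their own pace and stop on an object; the grip force is fixed at half the most. Time passes only in rows, so rows that do not move let the fingers close. It gives the time, the measured TCP pose, the force and the opening at its end, in the units of the state.
- read_state(): the state, without advancing time (a new reading comes with each control period).
- cams.grab_frame(name): name is "scene" or "top" or "wrist"; returns (picture, depth): 420x560x3 uint8, red, green, blue; 420x560 float32, m along the optical axis (not along the pixel's ray), 0 where there is no reading.
- cams.calibration(name): a dict with "K" (3x3 intrinsics, pixels), "origin" and "attitude" of the camera in the world; the wrist camera has in their place "hand_eye" (4x4, takes a point from camera to tool coordinates, whose origin is the TCP and whose axes are the tool frame's). Camera axes: x right, y down, z forward; pixel columns grow to the right and rows downward; lengths in m; the calibration is good to about 2 mm. A picture is of the moment at which its call begins: read the wrist's pose just before it. calibration takes no time and is no camera call.
- job.finish_job(): hands the job in, once; it reports no verdict.
The state is a dict: "t": time; "joint_positions": joint angles; "joint_velocities": joint speeds; "joint_efforts": joint torques, N m; "ee_pos": TCP position; "eef_rot": TCP orientation; "force": force on the tool from outside, world axes, zero at the start; "torque": the same for the moment, N m; "width": opening from 0.0 (shut) to 1.0 (fully open).
Only numpy, scipy, OpenCV 4.12 (cv2) and the standard library are available. Lean on these libraries where they do the work, as an engineer would, in place of code of your own. Each camera call takes 0.05 s, during which the arm holds its last target. There are 200 camera calls.

## Task

Spin the inspection turntable by gently pushing the pegs at its rim with the fingertips, without pinching them, until the squat jar stands in line with the cone pointer at the front of the foot, then let go and leave the turntable at rest. Do not touch, lift or tip the jar or the bottles riding on it, and leave the other things on the table where they stand.

Things in the scene. Friction and masses are not known exactly. Their poses are not given: they have to be found in the camera images.
- stand: fixed grey foot of the inspection turntable on the steel table. Origin: on the table (z = 0) under the turning axis. Its own -x axis points from the axis to the front, where a 40 mm wide tongue carries a block (190 to 218 mm from the axis) with a black cone pointer; all of this stays below 50 mm.
- pointer_tip (a point): tip of the cone pointer on the foot, 144 mm from the turning axis, 29 mm above the table; the cone (46 mm long) points inwards at the axis and marks the front.
- turntable: aluminium disc, diameter 274 mm, top face 40 mm above the table, turning either way without end about the vertical axis through its centre; it cannot be lifted. Origin: centre of its underside, 18 mm above the table. A hub of 40 mm diameter stands 20 mm high in the middle. Pushing at the pegs takes about 2.5 to 3 N; let go, it drags to a stop within a few degrees.
- peg (a point): centre, half-way up (67 mm above the table), of one of six like black finger pegs that stand upright near the disc's rim: diameter 14 mm, 55 mm tall, tops 95 mm above the table, centres 125 mm from the axis, at 30, 90, 150, 210, 270 and 330 degrees counter-clockwise from the disc's own x axis (this one at 30), midway between the containers.
- jar: the one squat white jar with a wide lid, widest diameter 51 mm, 42 mm high, loose on the disc, its centre 62 mm from the turning axis, on the disc's own -x side. Origin: centre of its underside (40 mm above the table).
- bottle1: tall slim white bottle, diameter 32 mm, 70 mm high, loose on the disc, centre 62 mm from the axis, 60 degrees counter-clockwise from the jar. Origin: centre of its underside.
- bottle2: tall slim white bottle, diameter 32 mm, 70 mm high, loose on the disc, centre 62 mm from the axis, 120 degrees counter-clockwise from the jar. Origin: centre of its underside.
- bottle3: tall slim white bottle, diameter 32 mm, 70 mm high, loose on the disc, centre 62 mm from the axis, 180 degrees counter-clockwise from the jar. Origin: centre of its underside.
- bottle4: tall slim white bottle, diameter 32 mm, 70 mm high, loose on the disc, centre 62 mm from the axis, 240 degrees counter-clockwise from the jar. Origin: centre of its underside.
- bottle5: tall slim white bottle, diameter 32 mm, 70 mm high, loose on the disc, centre 62 mm from the axis, 300 degrees counter-clockwise from the jar. Origin: centre of its underside.
- spare1: bystander: tall slim white bottle, diameter 32 mm, 70 mm high, loose on the table beyond the turntable. Origin: centre of its underside.
- spare2: bystander: tall slim white bottle, diameter 32 mm, 70 mm high, loose on the table beyond the turntable. Origin: centre of its underside.
- spray: bystander: white bottle with a red cap, diameter 64 mm, 150 mm high, loose on the table to the right. Origin: centre of its underside.
There are look-alikes about, which are no part of the job. What is shaped like the jar but red or turquoise is not meant.

How it is judged (in metres and radians):
On the way:
1. the fingers push the turntable (contact force between the fingers and turntable above 0.5 N), for 0.1 s.
At the end, for the whole second after the job is handed in: The jar's centre lies within 10 mm either side of the line from the turning axis to the pointer, on the pointer's side; the turntable is at rest (under 0.05 rad/s); the jar and the five bottles stand upright in their ring on the disc (centres 49 to 75 mm from the axis) (x of jar in the frame of stand below -0.045 m and y of jar in the frame of stand between -0.01 and 0.01 m and angular speed of turntable below 0.05 rad/s and angle between each of jar, bottle1, bottle2, bottle3, bottle4, bottle5's own z axis and vertical below 0.1 rad and horizontal distance between jar and turntable between 0.049 and 0.075 m and horizontal distance between bottle1 and turntable between 0.049 and 0.075 m and horizontal distance between bottle2 and turntable between 0.049 and 0.075 m and horizontal distance between bottle3 and turntable between 0.049 and 0.075 m and horizontal distance between bottle4 and turntable between 0.049 and 0.075 m and horizontal distance between bottle5 and turntable between 0.049 and 0.075 m); the robot touches nothing.
It fails at once if the robot touches the jar or a bottle on the turntable (over 0.5 N) (contact force between any of the fingers, the arm and jar above 0.5 N or contact force between any of the fingers, the arm and bottle1 above 0.5 N or contact force between any of the fingers, the arm and bottle2 above 0.5 N or contact force between any of the fingers, the arm and bottle3 above 0.5 N or contact force between any of the fingers, the arm and bottle4 above 0.5 N or contact force between any of the fingers, the arm and bottle5 above 0.5 N).
It fails at once if the jar or a bottle on the turntable is lifted (15 mm) or tipped (0.4 rad) (height (world z) of any of jar, bottle1, bottle2, bottle3, bottle4, bottle5 above 0.055 m or angle between any of jar, bottle1, bottle2, bottle3, bottle4, bottle5's own z axis and vertical above 0.4 rad).
It fails at once if a bottle standing on the table is shifted more than 20 mm or tipped (distance of any of spare1, spare2, spray from where it was at the start of the episode above 0.02 m or angle between any of spare1, spare2, spray's own z axis and vertical above 0.4 rad).
It fails at once if the turntable is pinched or forced (over 25 N between fingers and turntable) (contact force between the fingers and turntable above 25 N).
It also fails if it takes over 42 s, if anything falls off the work surface, if the arm or the gripper's body presses on something with over 40 N, if the wrist force passes 120 N, or if a joint passes its speed limit or range.

## Working session

There is one attempt and no reset: what is moved stays moved. The work goes in short steps, Python scripts to look and compute and a tool call to move; the robot and the scene stay as the last step left them, time stands still between calls to the robot, and variables do not carry over. Pictures are saved under pics/ and viewed, about 8 in all and at most 12, crops included, and the job is handed in when it is done.

Besides the shell and the picture viewer there is one more tool, called after ">>>" as name(argument=value, ...) on one line, values as JSON. drive_tool: Moves the arm, as the interface text tells. Its arguments: {"type":"object","properties":{"rows":{"type":"array","items":{"type":"number"}}},"required":["rows"]}

```bash
mkdir -p pics; ls; python3 - <<'E'
from rig import read_state,cams
import cv2,numpy as np
for n in("top","scene"):
    p,d=cams.grab_frame(n); cv2.imwrite(f"pics/{n}0.png",p[:,:,::-1]); np.savez(f"pics/{n}0.npz",p=p,d=d)
    c=cams.calibration(n); print(n,c)
print(read_state())
E
```

```text
pics
top {'K': array([[382.33391975,   0.        , 281.30101807],
       [  0.        , 382.33391975, 208.96921529],
       [  0.        ,   0.        ,   1.        ]]), 'origin': array([ 0.38825393, -0.04961285,  1.26381255]), 'attitude': array([[-0.02275716, -0.98410957,  0.17609789],
       [-0.99972718,  0.02147397, -0.00918931],
       [ 0.00526177, -0.17625897, -0.98432977]])}
scene {'K': array([[490.30385962,   0.        , 272.76717431],
       [  0.        , 490.30385962, 217.34151357],
       [  0.        ,   0.        ,   1.        ]]), 'origin': array([1.17180734, 0.18985481, 1.10395819]), 'attitude': array([[-0.35603154,  0.79633897, -0.48896399],
       [ 0.93440854,  0.29719088, -0.19636257],
       [-0.01105553, -0.5268034 , -0.84991526]])}
{'t': 0.1, 'joint_positions': array([ 6.87324302e+01,  7.50849526e+00,  8.53204961e+01,  8.10954515e-05,
        8.72609478e+01, -4.89321662e+00]), 'joint_velocities': array([-0.13715907, -0.04691811, -0.18926852,  0.04041932, -0.16966749,
       -0.11416804]), 'joint_efforts': array([ 1.01137637e-03, -5.61342931e+01, -4.93096232e+01,  7.69779319e-02,
        2.92220281e-02, -7.55425162e-07]), 'ee_pos': array([0.16895013, 0.57521615, 0.21774055]), 'eef_rot': array([[-5.70697555e-04,  2.81911638e-01,  9.59440203e-01],
       [-1.46231750e-03,  9.59439098e-01, -2.81912183e-01],
       [-9.99998768e-01, -1.56389280e-03, -1.35305224e-04]]), 'force': array([-0.5120808 ,  0.94120179, -0.43759016]), 'torque': array([-0.02948675, -0.00862149,  0.02323357]), 'width': 1.0018451755007713}
```

View pics/top0.png

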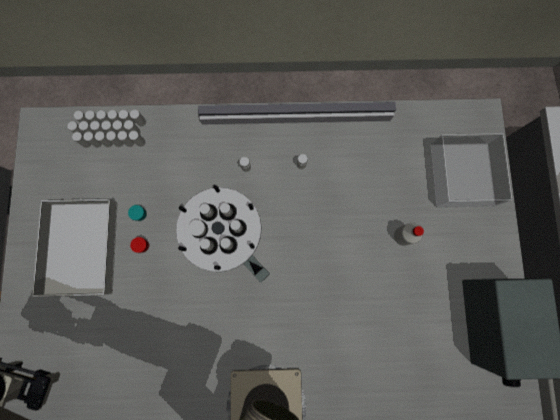

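View pics/scene0.png

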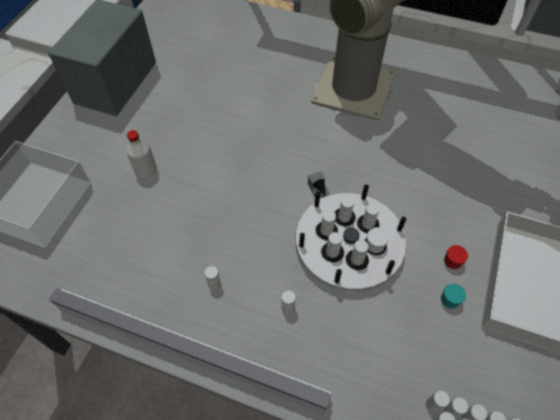

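Top view: turntable hub is near (218,228), the squat jar near (198,229), and the pointer block near (258,267). The red (139,245) and turquoise (137,213) lids are look-alikes off the disc, so neither is the jar. I'll confirm this in an enlarged crop.

```bash
python3 - <<'E'
import cv2,numpy as np
p=np.load("pics/top0.npz")["p"]
c=cv2.resize(p[180:290,165:285],None,fx=5,fy=5,interpolation=cv2.INTER_CUBIC)
c=cv2.convertScaleAbs(c,alpha=1.3)
cv2.imwrite("pics/crop0.png",c[:,:,::-1])
E
```

```text
(no output)
```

View pics/crop0.png

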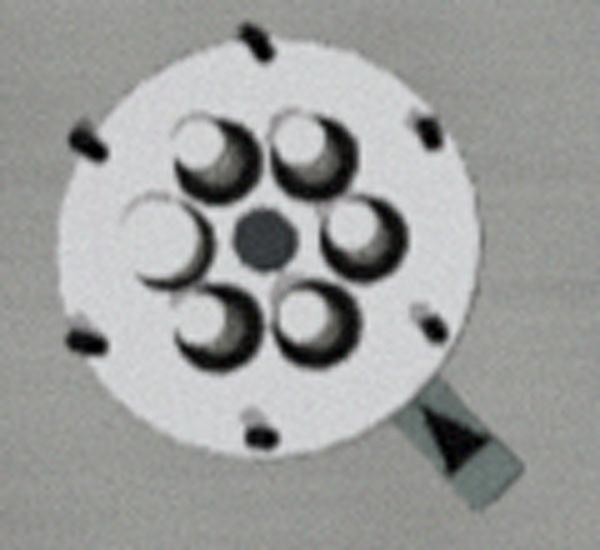

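```bash
cat > h.py <<'E'
import numpy as np
from rig import cams
def ray(name,uv,z):
    c=cams.calibration(name);K,R,o=c["K"],c["attitude"],c["origin"]
    uv=np.atleast_2d(uv).astype(float)
    r=(np.c_[uv,np.ones(len(uv))]@np.linalg.inv(K).T)@R.T
    return o+r*((z-o[2])/r[:,2])[:,None]
def cloud(name,d):
    c=cams.calibration(name);v,u=np.mgrid[:d.shape[0],:d.shape[1]]
    r=np.stack([u,v,np.ones_like(u)],-1)@np.linalg.inv(c["K"]).T
    return (r*d[...,None])@c["attitude"].T+c["origin"]
E
python3 - <<'E'
from h import *
import cv2
f=np.load("pics/top0.npz");p,d=f["p"],f["d"]
P=cloud("top",d)
cr=lambda a:np.array(a)/5+[165,180]-.4
hub=ray("top",cr([[265,240]]),.06)[0];print("hub",hub)
# disc rim by colour
m=((p.min(2)>150)*255).astype(np.uint8)
n,l,s,ce=cv2.connectedComponentsWithStats(m); 
i=l[205,222] if l[205,222] else None
print(i, s[i] if i else p[205,222])
if i:
    h=cv2.convexHull(np.argwhere(l==i)[:,::-1].astype(np.int32))[:,0]
    w=ray("top",h,.04)[:,:2]
    A=np.c_[2*w,np.ones(len(w))];x=np.linalg.lstsq(A,(w**2).sum(1),rcond=None)[0]
    print("disc",x[:2],np.sqrt(x[2]+x[:2]@x[:2]))
jar=ray("top",cr([[163,241]]),.082)[0];print("jar",jar,jar-hub)
for q,z in (([425,408],.029),([501,490],.05),([470,455],.03)):
    w=ray("top",cr([q]),z)[0];dd=w-hub;print("ptr",w,np.hypot(*dd[:2]),np.degrees(np.arctan2(dd[1],dd[0])))
dd=jar-hub;print("jarang",np.hypot(*dd[:2]),np.degrees(np.arctan2(dd[1],dd[0])))
for q in ([250,32],[80,135],[75,340],[258,440],[438,335],[432,140]):
    w=ray("top",cr([q]),.09)[0];dd=w-hub;print("peg",w,np.hypot(*dd[:2]),np.degrees(np.arctan2(dd[1],dd[0])))
g=P[180:290,165:285];k=(g[...,2]>.075)&(g[...,2]<.11);q=g[k];dd=q-hub;r=np.hypot(dd[:,0],dd[:,1]);a=np.degrees(np.arctan2(dd[:,1],dd[:,0]));s=(r>.105)&(r<.145)
for b in np.arange(0,60,5):print(b,((a[s]%60)//5*5==b).sum(),end="; ")
b=P[...,2];k=(b>.03)
for (u,v) in((244,163),(302,160),(412,233)):print("by",P[v-6:v+6,u-6:u+6][k[v-6:v+6,u-6:u+6]].mean(0))
E
```

```text
hub [0.5480702  0.14228893 0.06      ]
59 [220 204   9   8  56]
disc [0.61581984 0.12462635] 0.013185527044766861
jar [0.54592213 0.20213452 0.082     ] [-0.00214807  0.05984559  0.022     ]
ptr [0.44155267 0.04418872 0.029     ] 0.14480895940030605 -137.35563757131948
ptr [ 0.38876473 -0.00444738  0.05      ] 0.2165866475813822 -137.3518206147953
ptr [0.41116817 0.01570489 0.03      ] 0.18645558409016982 -137.24252834687636
jarang 0.05988412549392991 92.05566896072845
peg [0.67631774 0.14781388 0.09      ] 0.1283664948709717 2.4667986217244118
peg [0.61260349 0.25318062 0.09      ] 0.12830242367107966 59.80278561978957
peg [0.48500639 0.25322542 0.09      ] 0.12760857716639848 119.61683149550319
peg [0.42195187 0.14094441 0.09      ] 0.12612549810690976 -179.38920654357176
peg [0.48310059 0.03123287 0.09      ] 0.12866428919851874 -120.32832882811151
peg [0.60465111 0.03383843 0.09      ] 0.12232297471918877 -62.44800344022421
0 80; 5 0; 10 0; 15 0; 20 0; 25 0; 30 0; 35 0; 40 0; 45 0; 50 0; 55 44; by [0.7596339  0.05503375 0.06402663]
by [ 0.76524609 -0.13261744  0.06539857]
by [ 0.51203886 -0.44964772  0.12256333]
```

Hub is at (0.548, 0.142), pegs sit at about 0+60k°, the jar at ~91°, and the pointer at 222.65°. So the disc has to turn about +132° CCW. I'll push the peg at 0° with shut fingers, keeping the tool y axis radial and the tip at z≈0.065. First I'll travel high.

>>> drive_tool(rows=[0.025, -0.0235, 0, 0, 0, -0.078, 1, 0.025, -0.0235, 0, 0, 0, -0.078, 1, 0.025, -0.0235, 0, 0, 0, -0.078, 1, 0.025, -0.0235, 0, 0, 0, -0.078, 1, 0.025, -0.0235, 0, 0, 0, -0.078, 1, 0.025, -0.0235, 0, 0, 0, -0.078, 1, 0.025, -0.0235, 0, 0, 0, -0.078, 1, 0.025, -0.0235, 0, 0, 0, -0.078, 1, 0.025, -0.0235, 0, 0, 0, -0.078, 1, 0.025, -0.0235, 0, 0, 0, -0.078, 1])

```text
t: 0.93
ee_pos: [0.4199, 0.3392, 0.2183]
eef_rot: [[-0.001, 0.877, 0.48], [-0.0, 0.48, -0.877], [-1.0, -0.001, 0.0]]
force: [0.3, -0.0, -0.3]
width: 0.332
```

>>> drive_tool(rows=[0.025, -0.0235, 0, 0, 0, -0.078, 1, 0.025, -0.0235, 0, 0, 0, -0.078, 1, 0.025, -0.0235, 0, 0, 0, -0.078, 1, 0.025, -0.0235, 0, 0, 0, -0.078, 1, 0.025, -0.0235, 0, 0, 0, -0.078, 1, 0.025, -0.0235, 0, 0, 0, -0.078, 1, 0.025, -0.0235, 0, 0, 0, -0.078, 1, 0.025, -0.0235, 0, 0, 0, -0.078, 1, 0.025, -0.0235, 0, 0, 0, -0.078, 1, 0.025, -0.0235, 0, 0, 0, -0.078, 1])

```text
t: 1.77
ee_pos: [0.6699, 0.1043, 0.2179]
eef_rot: [[-0.001, 0.961, -0.275], [0.0, -0.275, -0.961], [-1.0, -0.001, 0.0]]
force: [-0.5, -0.0, 0.1]
width: 0.002
```

>>> drive_tool(rows=[0, 0, 0, 0, 0, 0, 1, 0, 0, 0, 0, 0, 0, 1])

```text
t: 1.93
ee_pos: [0.6695, 0.1038, 0.217]
eef_rot: [[-0.002, 0.962, -0.274], [-0.0, -0.274, -0.962], [-1.0, -0.002, 0.001]]
force: [-0.2, 0.3, -0.1]
width: 0.002
```

>>> drive_tool(rows=[0, 0, -0.03, 0, 0, 0, 1, 0, 0, -0.03, 0, 0, 0, 1, 0, 0, -0.03, 0, 0, 0, 1, 0, 0, -0.025, 0, 0, 0, 1, 0, 0, -0.02, 0, 0, 0, 1, 0, 0, -0.017, 0, 0, 0, 1, 0, 0, 0, 0, 0, 0, 1])

```text
t: 2.52
ee_pos: [0.665, 0.1067, 0.0615]
eef_rot: [[-0.008, 0.963, -0.269], [-0.0, -0.269, -0.963], [-1.0, -0.008, 0.002]]
force: [0.5, 0.6, 0.4]
width: 0.003
```

```bash
python3 - <<'E'
from rig import cams
import cv2,numpy as np
w,_=cams.grab_frame("wrist");t,_=cams.grab_frame("scene")
t=cv2.resize(t[150:300,250:450],(560,420))
cv2.imwrite("pics/w1.png",cv2.resize(np.hstack([w,t]),(800,300))[:,:,::-1])
# arc rows: finger angle from a0, per-row dth
c=np.array([.548,.142]);R=.128
a=np.radians(np.arange(-17,125,4.0));x=c+R*np.c_[np.cos(a),np.sin(a)]
print(np.round(np.diff(x,axis=0),4).tolist())
E
```

```text
[[0.0023, 0.0086], [0.0017, 0.0088], [0.0011, 0.0089], [0.0005, 0.0089], [-0.0002, 0.0089], [-0.0008, 0.0089], [-0.0014, 0.0088], [-0.002, 0.0087], [-0.0026, 0.0085], [-0.0032, 0.0083], [-0.0038, 0.0081], [-0.0043, 0.0078], [-0.0049, 0.0075], [-0.0054, 0.0071], [-0.0059, 0.0067], [-0.0063, 0.0063], [-0.0067, 0.0059], [-0.0071, 0.0054], [-0.0075, 0.0049], [-0.0078, 0.0043], [-0.0081, 0.0038], [-0.0083, 0.0032], [-0.0085, 0.0026], [-0.0087, 0.002], [-0.0088, 0.0014], [-0.0089, 0.0008], [-0.0089, 0.0002], [-0.0089, -0.0005], [-0.0089, -0.0011], [-0.0088, -0.0017], [-0.0086, -0.0023], [-0.0084, -0.0029], [-0.0082, -0.0035], [-0.008, -0.0041], [-0.0077, -0.0046]]
```

View pics/w1.png

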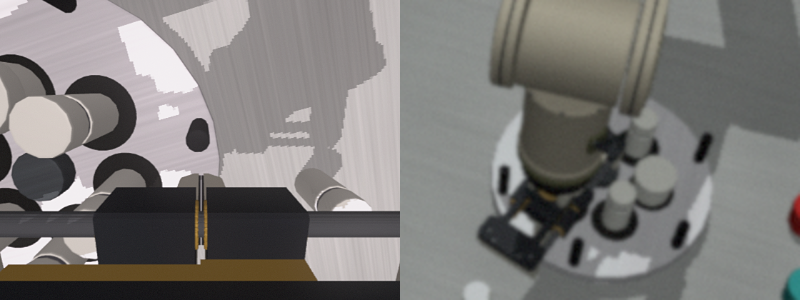

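Picture: shut fingers stand at the rim, with a peg at (198,135) in the left half (wrist view). I'll check by projection that the gaps are what I expect.

```bash
python3 - <<'E'
from rig import cams,read_state
import numpy as np
s=read_state();c=cams.calibration("wrist");H=c["hand_eye"]
R,t=s["eef_rot"],s["ee_pos"];print(t,s["joint_positions"])
print("cam at",R@H[:3,3]+t,"fwd",R@H[:3,2])
for a in range(-60,61,60):
  for z in(.04,.095):
    P=np.array([.548+.125*np.cos(np.radians(a)),.142+.125*np.sin(np.radians(a)),z])
    q=H[:3,:3].T@(R.T@(P-t)-H[:3,3]);u=c["K"]@q;print(a,z,(u[:2]/u[2]*[400/560,300/420]).round())
E
```

```text
[0.66795227 0.10657944 0.06629232] [4.71762159e+00 2.54353990e+01 8.01117467e+01 1.30094802e-02
 7.45608487e+01 2.03825982e+01]
cam at [0.68677467 0.1709048  0.23304392] fwd [-0.06911498 -0.23707878 -0.96902878]
-60 0.04 [162. 259.]
-60 0.095 [150. 311.]
0 0.04 [195. 130.]
0 0.095 [192. 145.]
60 0.04 [69.  9.]
60 0.095 [ 11. -26.]
```

Projection agrees: peg 0 is expected at (193,137). Starting the arc.

>>> drive_tool(rows=[0.0023, 0.0086, 0, 0, 0, 0.07, 1, 0.0017, 0.0088, 0, 0, 0, 0.07, 1, 0.0011, 0.0089, 0, 0, 0, 0.07, 1, 0.0005, 0.0089, 0, 0, 0, 0.07, 1, -0.0002, 0.0089, 0, 0, 0, 0.07, 1, -0.0008, 0.0089, 0, 0, 0, 0.07, 1, -0.0014, 0.0088, 0, 0, 0, 0.07, 1, -0.002, 0.0087, 0, 0, 0, 0.07, 1, -0.0026, 0.0085, 0, 0, 0, 0.07, 1, -0.0032, 0.0083, 0, 0, 0, 0.07, 1])

```text
t: 3.45
ee_pos: [0.6661, 0.1934, 0.0696]
eef_rot: [[0.004, 0.909, 0.416], [-0.0, 0.416, -0.909], [-1.0, 0.004, 0.002]]
force: [1.2, -3.2, -0.9]
width: 0.005
```

>>> drive_tool(rows=[-0.0038, 0.0081, 0, 0, 0, 0.07, 1, -0.0043, 0.0078, 0, 0, 0, 0.07, 1, -0.0049, 0.0075, 0, 0, 0, 0.07, 1, -0.0054, 0.0071, 0, 0, 0, 0.07, 1, -0.0059, 0.0067, 0, 0, 0, 0.07, 1, -0.0063, 0.0063, 0, 0, 0, 0.07, 1, -0.0067, 0.0059, 0, 0, 0, 0.07, 1, -0.0071, 0.0054, 0, 0, 0, 0.07, 1, -0.0075, 0.0049, 0, 0, 0, 0.07, 1, -0.0078, 0.0043, 0, 0, 0, 0.07, 1])

```text
t: 4.28
ee_pos: [0.6062, 0.2575, 0.0696]
eef_rot: [[0.004, 0.427, 0.904], [0.0, 0.904, -0.427], [-1.0, 0.002, 0.004]]
force: [2.3, -2.7, -0.3]
width: 0.006
```

>>> drive_tool(rows=[-0.0081, 0.0038, 0, 0, 0, 0.07, 1, -0.0083, 0.0032, 0, 0, 0, 0.07, 1, -0.0085, 0.0026, 0, 0, 0, 0.07, 1, -0.0087, 0.002, 0, 0, 0, 0.07, 1, -0.0088, 0.0014, 0, 0, 0, 0.07, 1, -0.0089, 0.0008, 0, 0, 0, 0.07, 1, -0.0089, 0.0002, 0, 0, 0, 0.07, 1, -0.0089, -0.0005, 0, 0, 0, 0.07, 1, -0.0065, -0.0008, 0, 0, 0, 0.05, 1, -0.0035, -0.0005, 0, 0, 0, 0.03, 1])

```text
t: 5.12
ee_pos: [0.5269, 0.27, 0.0697]
eef_rot: [[0.005, -0.197, 0.98], [0.001, 0.98, 0.197], [-1.0, 0.001, 0.005]]
force: [3.5, -1.0, -1.2]
width: 0.006
```

```bash
python3 - <<'E'
from rig import cams
from h import *
import cv2
t,d=cams.grab_frame("top");cv2.imwrite("pics/t2.png",cv2.resize(t[180:290,165:285],None,fx=5,fy=5,interpolation=cv2.INTER_CUBIC)[:,:,::-1])
E
```

```text
(no output)
```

View pics/t2.png

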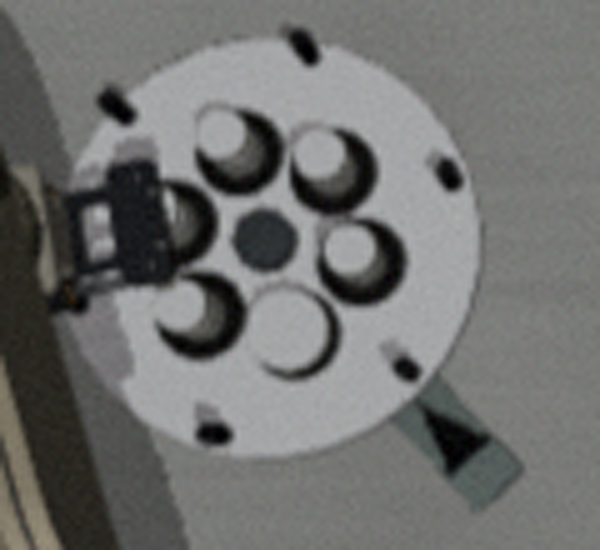

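The jar is now at crop (288,331), most of the way round. Upright bottles and pointer unchanged.

```bash
python3 - <<'E'
from h import *
cr=lambda a:np.array(a)/5+[165,180]-.4
for q,z in(([288,332],.082),([300,38],.09),([107,97],.09),([440,165],.09),([410,372],.09)):
    w=ray("top",cr([q]),z)[0]-[.548,.142,0];print(np.hypot(w[0],w[1]),np.degrees(np.arctan2(w[1],w[0])))
c=np.array([.548,.142]);R=.129
a=np.radians([99.4,102.5,105.5,108.5,111.5,114.5,117,119.5,121.5,123]);x=c+R*np.c_[np.cos(a),np.sin(a)]
print(np.round(np.diff(x,axis=0),4).tolist())
E
```

```text
0.06290022489913709 -163.5940061064475
0.12639361883400807 -11.7164656921834
0.12970867441516232 47.01095837824548
0.12011275392980114 -70.18216177433347
0.1277433247843353 -132.97103040065423
[[-0.0069, -0.0013], [-0.0066, -0.0016], [-0.0065, -0.002], [-0.0063, -0.0023], [-0.0062, -0.0026], [-0.0051, -0.0024], [-0.005, -0.0027], [-0.0039, -0.0023], [-0.0029, -0.0018]]
```

>>> drive_tool(rows=[-0.0069, -0.0013, 0, 0, 0, 0.054, 1, -0.0066, -0.0016, 0, 0, 0, 0.052, 1, -0.0065, -0.002, 0, 0, 0, 0.052, 1, -0.0063, -0.0023, 0, 0, 0, 0.052, 1, -0.0062, -0.0026, 0, 0, 0, 0.052, 1, -0.0051, -0.0024, 0, 0, 0, 0.044, 1, -0.005, -0.0027, 0, 0, 0, 0.044, 1, -0.0039, -0.0023, 0, 0, 0, 0.035, 1, -0.0029, -0.0018, 0, 0, 0, 0.026, 1, -0.0015, -0.001, 0, 0, 0, 0.02, 1])

```text
t: 6.0
ee_pos: [0.4765, 0.2501, 0.0693]
eef_rot: [[0.005, -0.586, 0.81], [0.002, 0.81, 0.586], [-1.0, -0.001, 0.005]]
force: [2.5, 1.1, 1.6]
width: 0.005
```

```bash
python3 - <<'E'
from rig import cams
import cv2
t,d=cams.grab_frame("top");cv2.imwrite("pics/t3.png",cv2.resize(t[180:290,165:285],None,fx=5,fy=5,interpolation=cv2.INTER_CUBIC)[:,:,::-1])
E
```

```text
(no output)
```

View pics/t3.png

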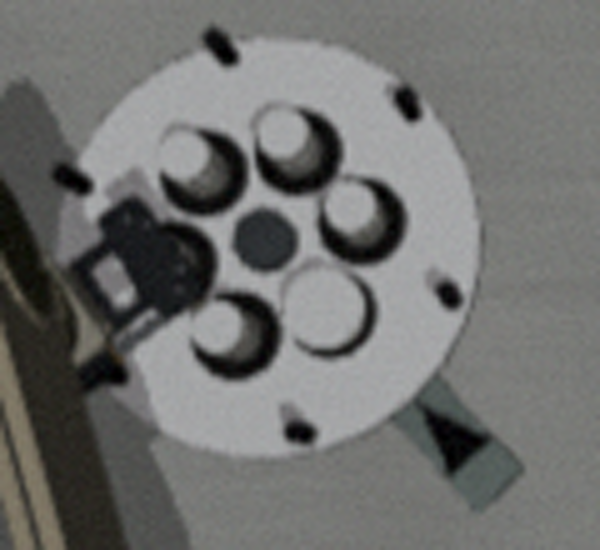

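Jar now at crop (325,308), between hub and pointer.

```bash
python3 - <<'E'
from h import *
cr=lambda a:np.array(a)/5+[165,180]-.4
for q,z in(([326,309],.082),([214,38],.09),([62,172],.09),([402,95],.09),([295,435],.09),([453,298],.09)):
    w=ray("top",cr([q]),z)[0]-[.548,.142,0];print(np.hypot(w[0],w[1]),np.degrees(np.arctan2(w[1],w[0])))
E
```

```text
0.06222605251515174 -138.5765302330526
0.12811573169236123 12.817144780958674
0.1286547103299852 71.20767824181584
0.12402369874963808 -46.27664628103786
0.12576246434452537 -169.24664102029917
0.1274534499112838 -109.42745858825563
```

The jar is about 1.2° (1.3 mm) from the pointer line, well within 10 mm. Backing off the peg, then lifting clear.

>>> drive_tool(rows=[0.005, 0.0035, 0, 0, 0, 0, 1, 0.006, 0.004, 0, 0, 0, 0, 1, 0.006, 0.004, 0, 0, 0, 0, 1, 0, 0, 0.03, 0, 0, 0, 1, 0, 0, 0.03, 0, 0, 0, 1, 0, 0, 0.03, 0, 0, 0, 1, 0, 0, 0.03, 0, 0, 0, 1, 0, 0.03, 0.02, 0, 0, 0, 1, 0, 0.03, 0, 0, 0, 0, 1, 0, 0.03, 0, 0, 0, 0, 1])

```text
t: 6.88
ee_pos: [0.4936, 0.3526, 0.2092]
eef_rot: [[0.004, -0.584, 0.812], [0.002, 0.812, 0.584], [-1.0, -0.0, 0.004]]
force: [0.0, -0.8, -0.8]
width: 0.007
```

>>> drive_tool(rows=[-0.025, 0.03, 0, 0, 0, 0, 1, -0.025, 0.03, 0, 0, 0, 0, 1, -0.025, 0.03, 0, 0, 0, 0, 1, -0.025, 0.03, 0, 0, 0, 0, 1, 0, 0, 0, 0, 0, 0, 1, 0, 0, 0, 0, 0, 0, 1, 0, 0, 0, 0, 0, 0, 1])

```text
t: 7.47
ee_pos: [0.392, 0.4709, 0.2062]
eef_rot: [[-0.0, -0.586, 0.81], [-0.001, 0.81, 0.586], [-1.0, -0.001, -0.001]]
force: [0.2, -0.1, 0.2]
width: 0.002
```

```bash
python3 - <<'E'
from rig import cams
import cv2,numpy as np
t,d=cams.grab_frame("top");cv2.imwrite("pics/t4.png",cv2.resize(t[140:290,165:325],None,fx=4,fy=4,interpolation=cv2.INTER_CUBIC)[:,:,::-1])
E
```

```text
(no output)
```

View pics/t4.png

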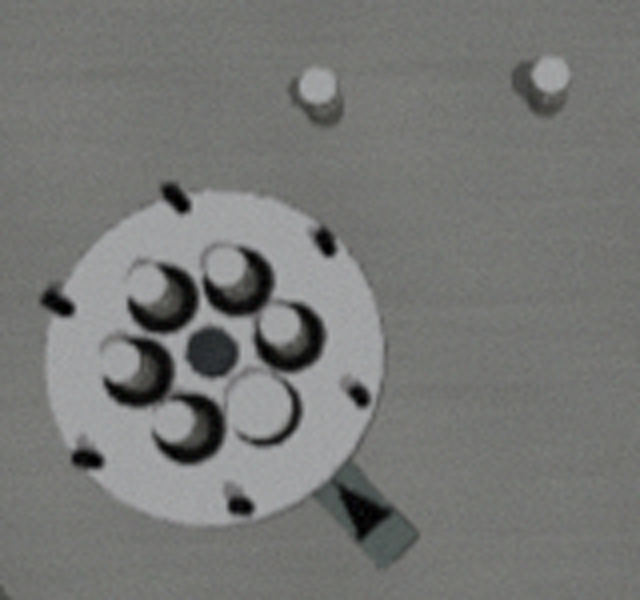

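The jar is still in line at (262,408), hub at (212,352), pointer at (360,510). All bottles are upright, the spares haven't moved and the arm is clear.

```bash
python3 -c "
from rig import job
print(job.finish_job())"
```

```text
the job is handed in; nothing more can be done
None
```

The jar now stands in line with the cone pointer, and I have handed the job in; no verdict was reported.

- **Push:** I turned the disc about 131° counter-clockwise with the shut fingertips against one peg. The tool force read about 3–4 N throughout. I then backed off the peg and moved the arm clear. The clock read about 7.5 s of the 42 s.
- **Jar:** With the fingers still at the peg, the jar measured about 1.2° short of the pointer line, roughly 1.3 mm off against the 10 mm allowed. It measured 62 mm from the axis. In the last top picture, taken after letting go, it was in the same place.
- **Other things:** All five bottles were upright in their ring and both spares looked unmoved in that picture. The spray bottle was outside the crop, but the arm never went near it.
- **At rest:** I judged the disc to be at rest because the jar's position matched before and after letting go. I did not measure its speed.
- **Disagreement:** The jar's angle as measured differed by 1–2° from the angle worked out from the pegs, which is well within tolerance. An automatic fit of the disc's rim failed at the start, so I used the hub as the centre.

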